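Ratchet the shark tooth round to the lens

ROBOT

A 6-joint arm with a two-finger parallel gripper is mounted at the origin on the work surface. World frame = base frame: x ahead of the robot, y to its left, z up, the work surface at z = 0. Lengths are in m, angles in rad, forces in N, time in s.
With the tool pointing down it reaches from about 0.25 to 0.85 m from the base axis. Payload 12.5 kg.
Tool frame: the origin (TCP) lies midway between the tips of the shut fingers; the grasp point (between the pads) lies 19 mm behind it; z points along the fingers, y is the line along which they close (so a half turn about z gives the same grasp; the last joint's range is limited). The gripper opens to 93 mm and grips with 3 to 60 N. Pads are 15 mm wide; open, the fingers measure 128 mm over their backs; the gripper's body (75 mm by 188 mm) begins 65 mm behind the grasp point.
Start: joints at [1.07, 0.351, 1.652, -0, 1.139, -0.085], TCP at [0.222, 0.503, 0.219] pointing down, gripper open.
Joint ranges: [-2.75, 2.75], [-0.79, 2.1], [0.01, 2.65], [-1.57, 4.71], [0.07, 3.14], [-2.87, 2.87]. Speed limits (rad/s): [2.22, 2.22, 2.79, 3.14, 3.14, 3.14].

INTERFACE

Orientations are given as [roll, pitch, yaw] about the fixed x, y, z axes, in that order (R = Rz(yaw) Ry(pitch) Rx(roll)).
In Python, from plant import manip gives the robot as it stands.
- The arm moves only by the tool send_rows, never from a script. Its argument "increments" is a list that holds one entry, the list of rows, each a list of 5 numbers: the shift along the world's x, y, z in cm, then the turn about the world's z in degrees, then the gripper command: -1 is shut, 1 is fully open, values between are in proportion. In form: [[[dx, dy, dz, spin, grip], ...]]. A call has 1 to 12 rows; each row is the pose to reach, as a shift and turn from the pose commanded when the call began; what a row does not reach only later rows make up. A row lasts 1/8 s, in which the tool goes at most 62.5 mm and 10.7 degrees, less where a joint would pass 70% of its speed; a pose out of reach is approached as far as the arm can. A call with a gripper value outside its range is refused whole. The fingers move at their own pace and stop on an object; "newtons" is the grip in N (left out, the last holds). Time passes only in rows, so rows that repeat a pose let the fingers close. It gives the time, the measured TCP pose, the force, the opening and the grip force at its end, in the units of the state.
- manip.sense(): the state, without advancing time (a new reading comes with each control period).
- manip.snapshot(name): name is "scene" or "top"; returns the picture (384x512x3 uint8, red, green, blue); there is no depth.
- manip.get_calibration(name): a dict with "K" (3x3 intrinsics, pixels), "extrinsics" (4x4, takes a point from world to camera coordinates). Camera axes: x right, y up, looking along -z (the intrinsics and any distortion apply to the point x, -y, -z); pixel columns grow to the right and rows downward; lengths in m; the calibration is good to about 2 mm. A picture is of the moment at which its call begins. get_calibration takes no time and is no camera call.
- manip.sign_off(): hands the job in; it is judged then, once.
The state is a dict: "clock": time; "joints": joint angles; "dq": joint speeds; "joint_torque": joint torques, N m; "eef_pos": TCP position; "ee_rot": TCP orientation; "ft_force": force on the tool from outside, world axes, zero at the start; "torque": the same for the moment, N m; "opening": finger opening in m; "finger_force": force on a finger pad.
Only numpy, scipy, OpenCV 4.12 (cv2) and the standard library are available. Lean on these libraries where they do the work, as an engineer would, in place of code of your own. Each camera call takes 0.05 s, during which the arm holds its last target. There are 200 camera calls.

TASK

There are two small ratchet turntables on the bench. On the one that carries the shark tooth in the orange holder, take the upright knob of the lever, swing the lever well back (clockwise seen from above), which should spin loose and leave the plate standing still, then swing it forward (anticlockwise), which grips and carries the plate round, until the orange holder stands right in front of the camera lens. Move the plate only with the lever, never with the fingers on the plate, and leave the other turntable alone.

Things in the scene. Friction and masses are not known exactly. Their poses are not given: they have to be found in the camera images.
- stand_a: Fixed grey base of the turntable to use, 200 x 200 x 16 mm; an arm on its +x side holds a black camera tube (32 mm diameter, axis 66 mm high, lens tip 105 mm from the plate's axis). Origin on the bench under the plate's vertical axis; x axis points to the lens, z up. Stands left or right on the bench, turned up to 20 degrees. Each ratchet lever's arm lies 19 to 27 mm high.
- wheel_a: Plate: white disc (154 mm diameter, top 52 mm high) on a steel wheel of 30 ratchet teeth (173 mm diameter). Origin on its vertical axis at bench height, x axis towards the orange holder. Carries three fixed holders (32 mm diameter, 22 mm tall, 120 degrees apart): orange with ivory shark tooth (top 100 mm high), white, grey. Stays where it is left; about 2 N at the knob drives it.
- knob_a (a point): Grip centre of the lever's upright black knob (red band on top): round post, 18 mm diameter, 65 to 115 mm high; this point 90 mm high, 125 mm from the plate's axis. Swings about that axis between stops at 137 (back) and 223 degrees (forward), measured anticlockwise from stand_a's x axis; starts 3 to 17 degrees short of the forward stop, stays where left. The post does not spin.
- holder_a (a point): Centre of the orange holder, 66 mm high, 57 mm from the plate's axis; starts 40 to 57 degrees clockwise of the lens. Lever clockwise (seen from above): pawl clicks, plate stays. Lever anticlockwise: pawl catches within 12 degrees (one tooth), then the plate turns degree for degree with it. One stroke from the back stop is enough; several shorter ones also do.
- focus_a (a point): Fixed point in front of the lens, 57 mm from the plate's axis and 66 mm above the bench on the lens' axis (x axis of stand_a), where the centre of the orange holder must come.
- knob_b (a point): The same point on the knob of the other turntable (blue holder with a terracotta potsherd), of the same build. To be left alone.
- holder_b (a point): Centre of the blue holder on the other turntable, 66 mm above the bench. To be left alone.

How it is judged:
By the outcome, as a careful person would: the job done as asked, in the order asked, and still so for the second after the job is handed in, with the robot touching nothing.
It also fails if it takes over 42 s, if anything falls off the work surface, if the arm or the gripper's body presses on something with over 40 N, if the wrist force passes 120 N, or if a joint passes its speed limit or range.

## Working session

There is one attempt and no reset: what is moved stays moved. The work goes in short steps, Python scripts to look and compute and a tool call to move; the robot and the scene stay as the last step left them, time stands still between calls to the robot, and variables do not carry over. Pictures are saved under pics/ and viewed, at most 10 in all, crops included, and the job is handed in when it is done.

Besides the shell and the picture viewer there is one more tool, called after "Request:" as name(argument=value, ...) on one line, values as JSON. send_rows: Moves the arm, as the interface text tells. Its arguments: {"type":"object","properties":{"increments":{"type":"array","items":{"type":"array","items":{"type":"array","items":{"type":"number"}}}},"newtons":{"type":"number"}},"required":["increments"]}

```bash
mkdir -p pics; cat > h.py <<'E'
import numpy as np, cv2
from plant import manip
def snap(n,f):
    im=manip.snapshot(n); cv2.imwrite(f'pics/{f}.png',im[:,:,::-1]); return im
def ray(n,u,v):
    c=manip.get_calibration(n);K=np.array(c['K']);E=np.array(c['extrinsics'])
    d=np.linalg.inv(K)@[u,v,1]; d=np.array([d[0],-d[1],-d[2]])
    R=E[:3,:3]; return -R.T@E[:3,3], R.T@d
def onz(n,u,v,z):
    o,d=ray(n,u,v); return o+d*(z-o[2])/d[2]
def proj(n,p):
    c=manip.get_calibration(n);K=np.array(c['K']);E=np.array(c['extrinsics'])
    q=E[:3,:3]@p+E[:3,3]; q=K@[q[0],-q[1],-q[2]]; return q[:2]/q[2]
E
python3 - <<'E'
from h import *
a=snap('scene','s0');b=snap('top','t0')
c=manip.get_calibration('top');print(c)
for n in('scene','top'):print(n,ray(n,256,192))
cv2.imwrite('pics/st0.png',cv2.resize(np.vstack([a,b])[:,:,::-1],(400,600)))
print(manip.sense())
E
```

```text
{'K': array([[476.27807468,   0.        , 259.69219033],
       [  0.        , 476.27807468, 192.16356135],
       [  0.        ,   0.        ,   1.        ]]), 'extrinsics': array([[ 0.13911481, -0.99026995,  0.00353377, -0.01280974],
       [ 0.96727239,  0.13664703,  0.21380298, -0.55678936],
       [-0.21220554, -0.02632504,  0.97687041, -1.10869865],
       [ 0.        ,  0.        ,  0.        ,  1.        ]])}
scene (array([ 1.27342547, -0.1381224 ,  1.00934326]), array([-0.62588288,  0.13915019, -0.76746764]))
top (array([0.305077  , 0.03421198, 1.20214339]), array([ 0.21145928,  0.03404871, -0.97682438]))
{'clock': 0.1, 'joints': array([ 1.07040032e+00,  3.51204803e-01,  1.65233060e+00, -3.59139125e-05,
        1.13910871e+00, -8.46215538e-02]), 'dq': array([ 0.00174898, -0.00070791, -0.00181511,  0.00157411, -0.0014356 ,
       -0.00049321]), 'joint_torque': array([ 8.67706894e-04, -4.98015118e+01, -2.85706544e+01,  7.00420048e-02,
        2.37956189e-02, -9.26317693e-05]), 'eef_pos': array([0.22199505, 0.50287898, 0.21815418]), 'ee_rot': array([-3.14054220e+00, -5.63835862e-05,  2.72583321e+00]), 'ft_force': array([0.31983473, 0.34431973, 0.43863876]), 'torque': array([-0.00558739,  0.06748889,  0.01699385]), 'finger_force': 0.0, 'opening': 0.09287689465436501}
```

View pics/s0.png

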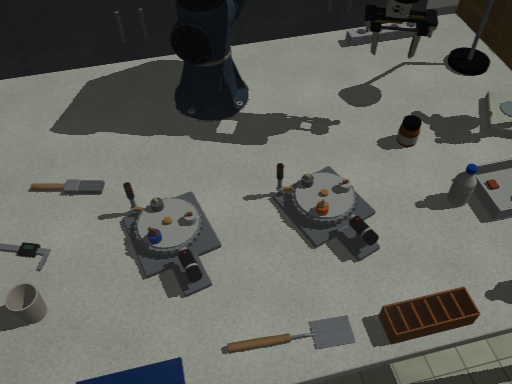

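View pics/t0.png

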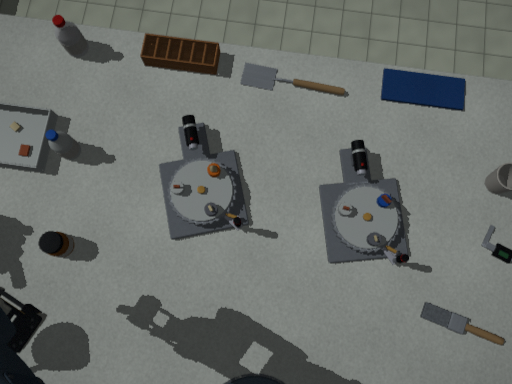

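The top view shows turntable A (orange holder at ~(214,170), hub ~(202,190), tube ~(191,132), knob ~(238,221)). B, with the blue holder, is at right (~(368,216)). Next, enlarged crops.

```bash
python3 - <<'E'
from h import *
a=cv2.imread('pics/t0.png')[105:250,150:275];b=cv2.imread('pics/s0.png')[150:265,260:390]
cv2.imwrite('pics/c0.png',np.hstack([cv2.resize(a,(400,464),interpolation=2),cv2.resize(b,(400,464*1),interpolation=2)]))
for n,f in(('top','t0'),('scene','s0')):
    im=cv2.imread(f'pics/{f}.png');h=cv2.cvtColor(im,cv2.COLOR_BGR2HSV)
    x0,x1,y0,y1=(150,275,105,250) if n=='top' else (260,390,150,265)
    for nm,lo,hi in(('red',(0,130,60),(5,255,255)),('red2',(172,130,60),(180,255,255)),('orange',(6,150,90),(22,255,255))):
        m=cv2.inRange(h,lo,hi);k=np.zeros_like(m);k[y0:y1,x0:x1]=m[y0:y1,x0:x1]
        N,_,s,c=cv2.connectedComponentsWithStats(k)
        print(n,nm,[(s[i].tolist(),c[i].round(1).tolist()) for i in range(1,N) if s[i,4]>3])
E
```

```text
top red [([190, 137, 3, 3, 7], [191.0, 138.3])]
top red2 []
top orange [([208, 163, 12, 13, 62], [212.7, 169.4]), ([198, 186, 7, 7, 33], [200.8, 189.2]), ([228, 214, 8, 4, 19], [231.2, 215.5])]
scene red [([356, 218, 3, 2, 5], [357.2, 218.4])]
scene red2 []
scene orange [([344, 180, 4, 2, 5], [345.4, 180.4]), ([284, 187, 9, 2, 11], [287.4, 187.2]), ([322, 189, 6, 6, 27], [324.5, 191.6]), ([318, 202, 11, 12, 38], [324.5, 207.9])]
```

View pics/c0.png

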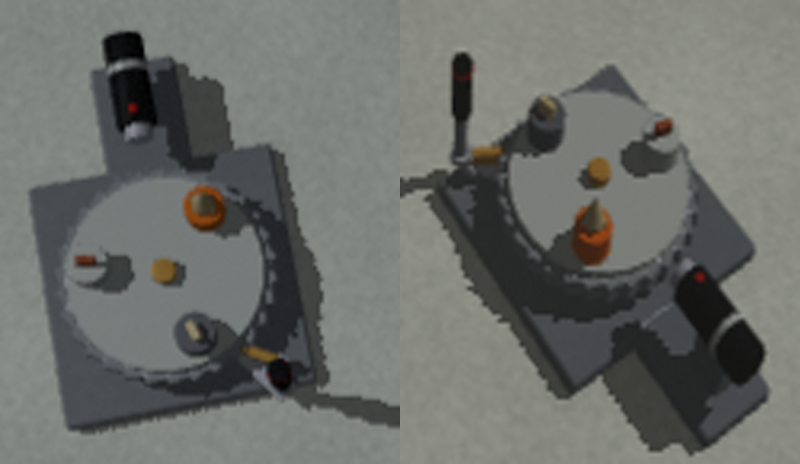

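The crops show A's base corners, the hub, the knob top (top px ~(237,220); scene px ~(280,168)) and the lens tip clearly. Next I compute the poses.

```bash
python3 - <<'E'
from h import *
def tri(a,b):
    o1,d1=ray('top',*a);o2,d2=ray('scene',*b)
    A=np.zeros((3,3));r=np.zeros(3);
    for o,d in((o1,d1),(o2,d2)):
        d=d/np.linalg.norm(d);P=np.eye(3)-np.outer(d,d);A+=P;r+=P@o
    p=np.linalg.solve(A,r);return p,proj('top',p)-a,proj('scene',p)-b
T=lambda x,y:(150+x/3.2-.35,105+y/3.2-.35)
S=lambda x,y:(260+(x-400)*130/400-.35,150+y*115/464-.35)
C=[onz('top',*T(*c),.016) for c in((32,190),(270,147),(315,380),(72,430))]
print('corners',np.round(C,4),'centre',np.mean(C,0).round(4))
e=(C[0]-C[3])+(C[1]-C[2]);f=(C[0]-C[1])+(C[3]-C[2]);print('yaw',np.degrees([np.arctan2(e[1],e[0]),np.arctan2(-f[0],f[1])]),[np.linalg.norm(C[i]-C[i-1]).round(4) for i in range(4)])
im=cv2.imread('pics/t0.png');h=cv2.cvtColor(im,cv2.COLOR_BGR2HSV)
print('hub',tri((200.8,189.2),(324.5,191.6)))
print('hub@56',onz('top',200.8,189.2,.056),onz('scene',324.5,191.6,.056))
print('knobtop',tri(T(281,372),S(462,58)),onz('top',*T(281,372),.115),onz('scene',*S(462,58),.115))
print('lens',tri(T(138,130),S(685,275)),onz('top',*T(138,130),.066))
print('tube axis far', onz('top',*T(123,40),.066))
print('holder', onz('top',*T(204,208),.077),onz('scene',*S(592,240),.066))
E
```

```text
corners [[0.6002 0.3322 0.016 ]
 [0.6629 0.1476 0.016 ]
 [0.4791 0.0839 0.016 ]
 [0.4137 0.2657 0.016 ]] centre [0.539  0.2073 0.016 ]
yaw [19.36614553 19.26297489] [np.float64(0.198), np.float64(0.1949), np.float64(0.1946), np.float64(0.1932)]
hub (array([0.54063387, 0.20924999, 0.05806936]), array([0.13651383, 0.0545305 ]), array([ 0.13675482, -0.02037106]))
hub@56 [0.54114884 0.20992251 0.056     ] [0.53901763 0.20963514 0.056     ]
knobtop (array([0.4670673 , 0.10548195, 0.11477217]), array([-0.26620022, -0.09589037]), array([-0.25032393,  0.02585949])) [0.46689816 0.10482602 0.115     ] [0.46734467 0.1060734  0.115     ]
lens (array([0.64606282, 0.24531906, 0.06849069]), array([0.36919365, 0.16072385]), array([ 0.40014873, -0.0654954 ])) [0.64709647 0.24676497 0.066     ]
tube axis far [0.71877611 0.27104849 0.066     ]
holder [0.5894227  0.18433191 0.077     ] [0.59998752 0.18132837 0.066     ]
```

Request:
send_rows(increments=[[[3,-5,0,10,1],[6,-10,0,20,1],[9,-15,0,30,1],[12,-20,0,40,1],[15,-25,0,50,1],[18,-30,0,60,1],[21,-35,-2,70,1],[24.4,-39.6,-4,78.6,1],[24.4,-39.6,-6,78.6,1],[24.4,-39.6,-6,78.6,1],[24.4,-39.6,-6,78.6,1],[24.4,-39.6,-6,78.6,1]]], newtons=15)

```text
clock: 1.6
eef_pos: [0.4661, 0.108, 0.1595]
ee_rot: [-3.141, 0.001, -2.185]
ft_force: [-0.3, 0.5, -0.0]
opening: 0.0929
finger_force: 0.0
```

```bash
python3 - <<'E'
from h import *
s=manip.sense();print(s['clock'],s['eef_pos'],s['ee_rot'],s['joints'],s['ft_force'])
a=snap('scene','s1');b=snap('top','t1')
cv2.imwrite('pics/c1.png',np.hstack([cv2.resize(b[105:250,150:275],(400,464)),cv2.resize(a[100:250,250:379],(400,464))])[:,:,::-1])
E
```

```text
1.6 [0.46607845 0.10800161 0.15945907] [-3.14071950e+00  8.76752565e-04 -2.18485307e+00] [ 1.30327240e-01  2.98133969e-01  1.89261870e+00  6.55142149e-05
  9.49603754e-01 -2.39724638e+00] [-0.27150178  0.4558284  -0.01629697]
```

View pics/c1.png

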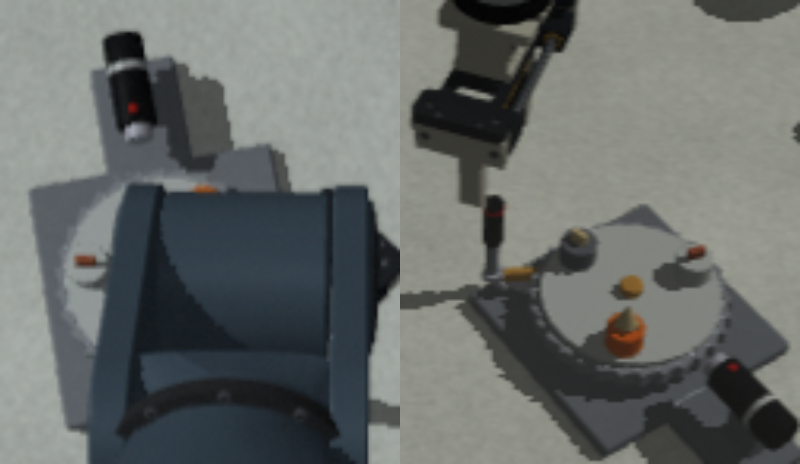

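The fingers are straddling the knob along the camera's line of sight (knob at ~(492,215) in the crop), and the arm hides the top view. I'll descend.

Request:
send_rows(increments=[[[0,-0.05,-3,0,1],[0,-0.05,-6,0,1],[0,-0.05,-8.8,0,1],[0,-0.05,-8.8,0,1],[0,-0.05,-8.8,0,1]]])

```text
clock: 2.33
eef_pos: [0.4667, 0.1069, 0.0717]
ee_rot: [-3.141, 0.001, -2.185]
ft_force: [-0.1, 0.5, -0.1]
opening: 0.0933
finger_force: 0.0
```

```bash
python3 - <<'E'
from h import *
s=manip.sense();print(s['clock'],s['eef_pos'],s['ft_force'])
a=snap('scene','s2')
cv2.imwrite('pics/c2.png',cv2.resize(a[100:250,250:379],(516,600))[:,:,::-1])
p=s['eef_pos'];t=np.array([.817,-.577,0])
for q in(p,p+t*.047,p-t*.047,[.467,.106,.115]):print((proj('scene',q)-[250,100])*4)
E
```

```text
2.325 [0.46669014 0.10694816 0.07174067] [-0.14161265  0.45871747 -0.11812256]
[118.64494576 299.72537591]
[ 94.14976197 349.86265753]
[142.08634281 251.74500818]
[118.94979564 255.74476823]
```

View pics/c2.png

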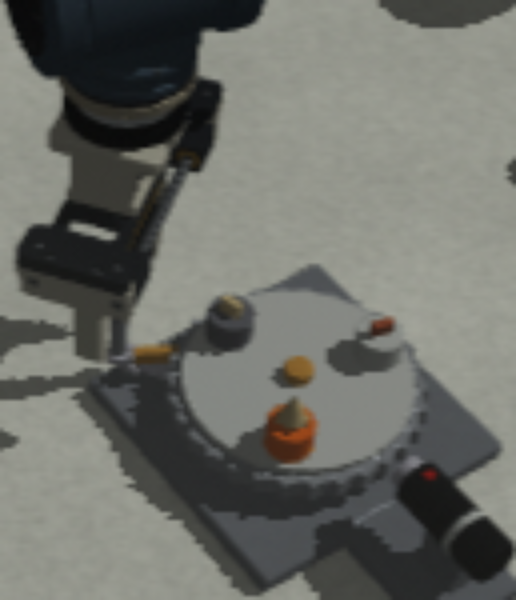

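The finger and lever line up as projected, with the knob between the pads. I'll bias slightly clockwise and close.

Request:
send_rows(increments=[[[-0.2,0.1,0,0,1],[-0.2,0.1,0,0,-1],[-0.2,0.1,0,0,-1],[-0.2,0.1,0,0,-1],[-0.2,0.1,0,0,-1],[-0.2,0.1,0,0,-1],[-0.2,0.1,0,0,-1],[-0.2,0.1,0,0,-1],[-0.2,0.1,0,0,-1],[-0.2,0.1,0,0,-1]]], newtons=15)

```text
clock: 3.62
eef_pos: [0.4641, 0.1076, 0.0706]
ee_rot: [-3.142, -0.0, -2.186]
ft_force: [-0.2, -1.4, 0.2]
opening: 0.0177
finger_force: 15.0
```

```bash
python3 - <<'E'
from h import *
s=manip.sense();p=s['eef_pos'];print(s['clock'],p,s['opening'],s['finger_force'],s['ft_force'])
# arc back: commanded start assumed = p; axis
c=np.array([.540,.209]);r=p[:2]-c;print(np.linalg.norm(r),np.degrees(np.arctan2(r[1],r[0]))%360-19.4)
r=r/np.linalg.norm(r)*.125
for a in range(0,-81,-8):
    t=np.radians(a);R=np.array([[np.cos(t),-np.sin(t)],[np.sin(t),np.cos(t)]]);print(a,((R@r-r)*100).round(2))
E
```

```text
3.625 [0.46412206 0.10758095 0.07064151] 0.017712323607343417 15.000035762786865 [-0.19281222 -1.3569779   0.17596335]
0.12666209213043433 213.79754062348607
0 [0. 0.]
-8 [-1.32  1.14]
-16 [-2.47  2.45]
-24 [-3.42  3.91]
-32 [-4.17  5.49]
-40 [-4.68  7.15]
-48 [-4.96  8.88]
-56 [-5.   10.62]
-64 [-4.79 12.35]
-72 [-4.34 14.04]
-80 [-3.67 15.65]
```

Request:
send_rows(increments=[[[-0.68,0.55,0,-4,-1],[-1.32,1.14,0,-8,-1],[-1.92,1.78,0,-12,-1],[-2.47,2.45,0,-16,-1],[-2.97,3.17,0,-20,-1],[-3.42,3.91,0,-24,-1],[-3.82,4.69,0,-28,-1],[-4.17,5.49,0,-32,-1],[-4.45,6.31,0,-36,-1],[-4.68,7.15,0,-40,-1],[-4.68,7.15,0,-40,-1]]])

```text
clock: 5.0
eef_pos: [0.4171, 0.1795, 0.0706]
ee_rot: [3.141, -0.0, -2.882]
ft_force: [-1.6, 0.5, 1.5]
opening: 0.0178
finger_force: 15.0
```

```bash
python3 - <<'E'
from h import *
s=manip.sense();p=s['eef_pos'];print(s['clock'],p,s['opening'],s['finger_force'],s['ft_force'],s['torque'],s['ee_rot'],s['joints'])
a=snap('scene','s3');
cv2.imwrite('pics/c3.png',cv2.resize(a[100:250,250:379],(516,600))[:,:,::-1])
c=np.array([.540,.209]);r=p[:2]-c;print(np.linalg.norm(r),np.degrees(np.arctan2(r[1],r[0]))%360-19.4)
E
```

```text
5.0 [0.41707674 0.17951378 0.07061005] 0.01782117149378422 15.000628978013992 [-1.60450679  0.46688899  1.4671646 ] [0.18423461 0.20851152 0.09859628] [ 3.14139893e+00 -2.61526864e-04 -2.88238922e+00] [ 3.03730205e-01  4.12034262e-01  2.01372559e+00  3.12551301e-04
  7.16085474e-01 -1.52650534e+00]
0.12641030113756624 174.0889621250613
```

View pics/c3.png

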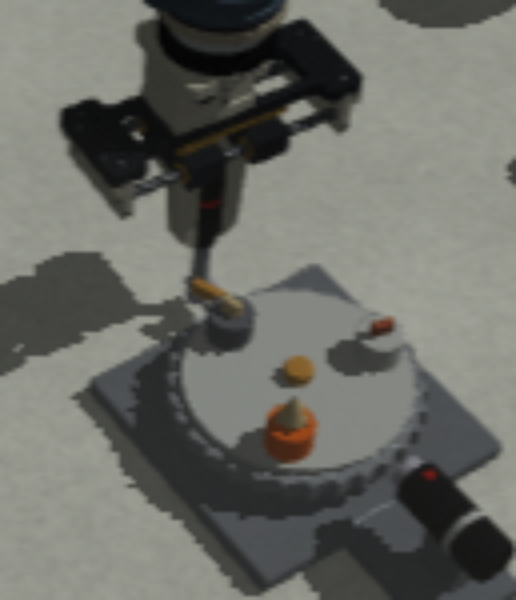

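The lever swung back while the orange holder stayed at crop (291,432), so the plate didn't move. I'll continue back to ~142°.

Request:
send_rows(increments=[[[-0.17,0.86,0,-4,-1],[-0.28,1.73,0,-8,-1],[-0.33,2.6,0,-12,-1],[-0.32,3.47,0,-16,-1],[-0.24,4.34,0,-20,-1],[-0.11,5.2,0,-24,-1],[0.09,6.05,0,-28,-1],[0.34,6.89,0,-32,-1],[0.34,6.89,0,-32,-1],[0.34,6.89,0,-32,-1]]])

```text
clock: 6.3
eef_pos: [0.4199, 0.248, 0.0706]
ee_rot: [-3.141, -0.002, 2.842]
ft_force: [-6.9, 2.9, 5.5]
opening: 0.0179
finger_force: 15.0
```

```bash
cat >> h.py <<'E'
def meas(f):
    s=manip.sense();p=s['eef_pos'];print(s['clock'],p,s['opening'],s['finger_force'],s['ft_force'],s['ee_rot'])
    c=np.array([.540,.209]);r=p[:2]-c;print('lever',np.linalg.norm(r),np.degrees(np.arctan2(r[1],r[0]))%360-19.4)
    for n,w in(('top',(150,275,105,250)),('scene',(290,390,165,265))):
        im=snap(n,f+n[0]);h=cv2.cvtColor(im,cv2.COLOR_RGB2HSV);m=cv2.inRange(h,(6,150,90),(22,255,255))
        k=np.zeros_like(m);k[w[2]:w[3],w[0]:w[1]]=m[w[2]:w[3],w[0]:w[1]]
        N,_,st,ce=cv2.connectedComponentsWithStats(k)
        for i in range(1,N):
            if st[i,4]>8:
                q=onz(n,*ce[i],.07);d=q[:2]-c
                print(n,st[i].tolist(),ce[i].round(1),q.round(4),'r',np.linalg.norm(d).round(4),'ang',(np.degrees(np.arctan2(d[1],d[0]))-19.4).round(1))
E
python3 -c "
from h import *
meas('m1')"
```

```text
6.3 [0.41987101 0.24798297 0.07062477] 0.017935335292681414 15.001337975263596 [-6.89159249  2.92539736  5.46920945] [-3.14102116e+00 -1.90677067e-03  2.84231169e+00]
lever 0.12629586640334628 142.62127421288938
top [208, 163, 12, 13, 68] [213.1 169.7] [0.591  0.1859 0.07  ] r 0.0559 ang -43.8
top [198, 186, 7, 7, 34] [201.1 189.1] [0.5385 0.2071 0.07  ] r 0.0024 ang -147.9
scene [321, 189, 7, 6, 28] [324.4 191.6] [0.5496 0.2042 0.07  ] r 0.0108 ang -45.9
scene [318, 202, 11, 11, 38] [324.4 208. ] [0.6008 0.1869 0.07  ] r 0.0647 ang -39.4
```

Request:
send_rows(increments=[[[-0.25,-0.84,0,4,-1],[-0.45,-1.69,0,8,-1],[-0.58,-2.55,0,12,-1],[-0.66,-3.42,0,16,-1],[-0.67,-4.29,0,20,-1],[-0.62,-5.16,0,24,-1],[-0.51,-6.03,0,28,-1],[-0.34,-6.89,0,32,-1],[-0.11,-7.73,0,36,-1],[0.17,-8.55,0,40,-1],[0.17,-8.55,0,40,-1],[0.17,-8.55,0,40,-1]]])

```text
clock: 7.9
eef_pos: [0.4226, 0.1625, 0.0706]
ee_rot: [-3.141, 0.0, -2.745]
ft_force: [1.4, -0.1, -1.5]
opening: 0.0176
finger_force: 15.0
```

```bash
python3 -c "
from h import *
meas('m2')
for f in('m2s','m2t'): pass
a=cv2.imread('pics/m2t.png')[105:250,150:275];b=cv2.imread('pics/m2s.png')[150:265,260:390]
cv2.imwrite('pics/c4.png',np.hstack([cv2.resize(a,(400,464),interpolation=2),cv2.resize(b,(400,464),interpolation=2)]))
"
```

```text
7.9 [0.42260584 0.16246618 0.07064465] 0.017586656500225978 14.999770671129227 [ 1.42513173 -0.14151571 -1.47983193] [-3.14142441e+00  3.34502199e-04 -2.74529872e+00]
lever 0.12628058476810297 182.22285702601974
top [194, 160, 12, 12, 65] [199. 166.] [0.5954 0.2218 0.07  ] r 0.0569 ang -6.4
top [198, 186, 7, 7, 34] [200.9 189.2] [0.5383 0.2075 0.07  ] r 0.0023 ang -158.2
scene [296, 173, 7, 4, 13] [298.8 174.2] [0.4754 0.1576 0.07  ] r 0.0826 ang -160.9
scene [322, 189, 6, 6, 26] [324.4 191.6] [0.5497 0.2043 0.07  ] r 0.0108 ang -45.5
scene [331, 202, 12, 11, 42] [338.1 206.7] [0.6054 0.2216 0.07  ] r 0.0667 ang -8.5
```

View pics/c4.png

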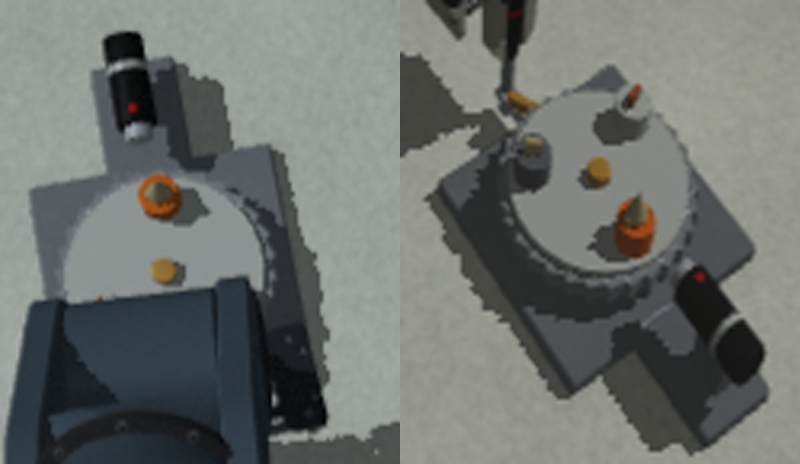

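The plate is now following the lever: orange is at crop (160,197), a few degrees short of the lens line. Next I refine the angle before the last bit.

```bash
cat >> h.py <<'E'
def fine(f):
    im=cv2.imread(f'pics/{f}t.png');h=cv2.cvtColor(im,cv2.COLOR_BGR2HSV);U=8
    big=cv2.resize(im,None,fx=U,fy=U,interpolation=cv2.INTER_CUBIC);H=cv2.cvtColor(big,cv2.COLOR_BGR2HSV)
    def blob(m,x0,x1,y0,y1):
        k=np.zeros_like(m);k[y0*U:y1*U,x0*U:x1*U]=m[y0*U:y1*U,x0*U:x1*U]
        return cv2.convexHull(max(cv2.findContours(k,0,2)[0],key=cv2.contourArea))
    px=lambda p:((np.array(p)+.5)/U-.5)
    o=blob(cv2.inRange(H,(5,150,80),(22,255,255)),180,225,150,182)
    t=blob(cv2.inRange(H,(0,0,0),(180,255,45)),178,205,110,152)
    hb=blob(cv2.inRange(H,(8,130,80),(24,255,255)),192,210,182,197)
    cen=lambda c:px([cv2.moments(c)['m10']/cv2.moments(c)['m00'],cv2.moments(c)['m01']/cv2.moments(c)['m00']])
    vx,vy,x,y=cv2.fitLine(t,2,0,.01,.01).ravel();r=cv2.minAreaRect(t)
    A=onz('top',*cen(hb),.058)
    O=onz('top',*cen(o),.068); Tc=onz('top',*px(r[0]),.066)
    b=cv2.boxPoints(r);i=0 if np.linalg.norm(b[0]-b[1])<np.linalg.norm(b[1]-b[2]) else 1
    e1=onz('top',*px((b[i]+b[i-3])/2),.066);e2=onz('top',*px((b[(i+2)%4]+b[(i+3)%4])/2),.066)
    an=lambda v:np.degrees(np.arctan2(v[1],v[0])).round(2)
    d=e1-e2; d=d if d[0]>0 else -d
    print('rect',px(r[0]),np.array(r[1])/U,'hub',A,'hold',O,'tube',Tc)
    for nm,c in(('hub',A),('c0',np.array([.54,.209,0])),('base',np.array([.539,.2073,0]))):
        print(nm,'hold',an(O-c),'r',np.linalg.norm((O-c)[:2]).round(4),'tube',an(Tc-c),'tubeaxis',an(d))
E
python3 -c "
from h import *
fine('m1');fine('m2')"
```

```text
rect [191.90202332 135.34965515] [18.92643356 14.01501369] hub [0.54073328 0.20940934 0.058     ] hold [0.59242313 0.18547549 0.068     ] tube [0.67245038 0.25332383 0.066     ]
hub hold -24.85 r 0.057 tube 18.44 tubeaxis 18.7
c0 hold -24.17 r 0.0575 tube 18.5 tubeaxis 18.7
base hold -22.22 r 0.0577 tube 19.03 tubeaxis 18.7
rect [192.039505   135.30609131] [18.9350872 14.4030695] hub [0.54063534 0.20940034 0.058     ] hold [0.59670172 0.22162962 0.068     ] tube [0.67261186 0.25300229 0.066     ]
hub hold 12.3 r 0.0574 tube 18.28 tubeaxis 18.46
c0 hold 12.56 r 0.0581 tube 18.36 tubeaxis 18.46
base hold 13.95 r 0.0595 tube 18.88 tubeaxis 18.46
```

Request:
send_rows(increments=[[[0.22,-0.5,0,2.5,-1],[0.44,-1.0,0,5,-1],[0.44,-1.0,0,5,-1],[0.44,-1.0,0,5,-1]]])

```text
clock: 8.5
eef_pos: [0.4269, 0.1527, 0.0706]
ee_rot: [-3.141, 0.0, -2.658]
ft_force: [2.7, -1.3, -3.0]
opening: 0.0179
finger_force: 15.0
```

```bash
python3 -c "
from h import *
meas('m3');fine('m3')
a=cv2.imread('pics/m3t.png')[110:200,160:250]
cv2.imwrite('pics/c5.png',cv2.resize(a,(600,600),interpolation=2))
im=cv2.imread('pics/m3t.png')
"
```

```text
8.5 [0.42692345 0.15270208 0.0706454 ] 0.017862898867959446 14.999775141477585 [ 2.68754246 -1.28284351 -2.97184609] [-3.14139766e+00  3.36977828e-04 -2.65777772e+00]
lever 0.12631612243037424 187.06753780375212
top [192, 160, 12, 12, 62] [196.9 166.2] [0.5943 0.2268 0.07  ] r 0.0571 ang -1.2
top [198, 186, 7, 7, 34] [200.9 189.2] [0.5383 0.2075 0.07  ] r 0.0023 ang -158.2
scene [294, 174, 7, 4, 12] [296.8 175.8] [0.4796 0.1507 0.07  ] r 0.084 ang -155.4
scene [322, 189, 6, 6, 25] [324.4 191.7] [0.55   0.2041 0.07  ] r 0.0111 ang -45.6
scene [333, 201, 11, 12, 40] [339.9 206.2] [0.6049 0.2267 0.07  ] r 0.0672 ang -4.2
rect [191.82575989 135.35734558] [18.9941864  13.93429852] hub [0.54079856 0.2093778  0.058     ] hold [0.59573602 0.22619658 0.068     ] tube [0.6724036  0.25350953 0.066     ]
hub hold 17.02 r 0.0575 tube 18.54 tubeaxis 18.81
c0 hold 17.15 r 0.0583 tube 18.58 tubeaxis 18.81
base hold 18.42 r 0.0598 tube 19.11 tubeaxis 18.81
```

View pics/c5.png

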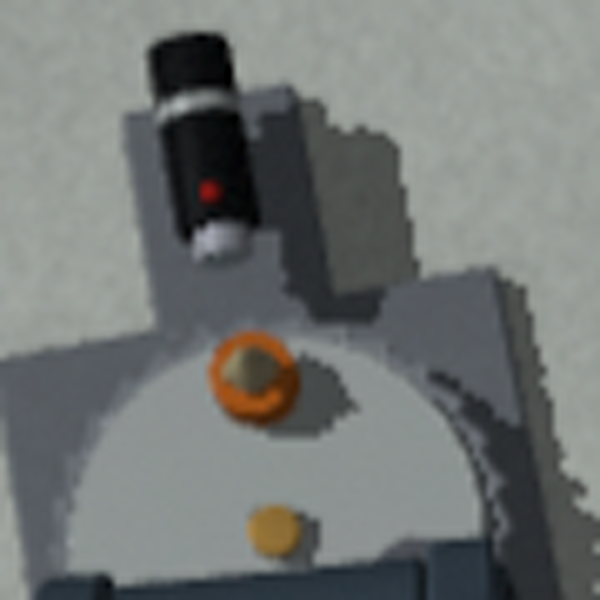

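The holder (centre ~(255,378)) is nearly on the line from the hub (274,531) to the tube's near end (224,232). I'll check the angle from the tube edges.

```bash
python3 -c "
from h import *
P=lambda x,y,z:onz('top',160+x*.15-.43,110+y*.15-.43,z)
an=lambda v:np.degrees(np.arctan2(v[1],v[0])).round(2)
f=P(190,47,.066);n=P(224,232,.066);h=P(255,378,.068);c=P(274,531,.058)
b=np.array([.539,.2073,0])
print(f,n,h,c,'axis',an(f-n),'c-n',an(n-c),'c-f',an(f-c),'c-h',an(h-c),np.linalg.norm((h-c)[:2]),'h-f',an(f-h))
# arm edges of stand (z=.016): left (123,115)-(158,325)
l1=P(123,115,.016);l2=P(158,325,.016);print('armedge',an(l1-l2)); e=P(495,268,.016);w=P(5,357,.016);print('front edge',an(w-e)-90)
"
```

```text
[0.72017039 0.27133511 0.066     ] [0.64956451 0.24618844 0.066     ] [0.59483047 0.22493501 0.068     ] [0.54064237 0.20992425 0.058     ] axis 19.6 c-n 18.41 c-f 18.88 c-h 15.48 0.056228758161094405 h-f 20.31
armedge 19.0
front edge 18.819999999999993
```

Request:
send_rows(increments=[[[0.2,-0.39,0,2,-1],[0.2,-0.39,0,2,-1],[0.2,-0.39,0,2,-1]]])

```text
clock: 8.98
eef_pos: [0.4289, 0.1488, 0.0707]
ee_rot: [-3.141, 0.0, -2.623]
ft_force: [3.6, 0.4, -2.3]
opening: 0.0177
finger_force: 15.0
```

```bash
python3 -c "
from h import *
meas('m4');fine('m4')
U=6
an=lambda v:np.degrees(np.arctan2(v[1],v[0])).round(2)
for n,w in(('top',(180,225,150,182)),('scene',(310,360,196,222))):
  for f in('m2','m3','m4'):
    big=cv2.resize(cv2.imread(f'pics/{f}{n[0]}.png'),None,fx=U,fy=U,interpolation=2);H=cv2.cvtColor(big,cv2.COLOR_BGR2HSV)
    m=cv2.inRange(H,(4,110,50),(22,255,255));k=m*0;s=np.s_[w[2]*U:w[3]*U,w[0]*U:w[1]*U];k[s]=m[s]
    c=cv2.convexHull(max(cv2.findContours(k,0,2)[0],key=cv2.contourArea))
    M=cv2.moments(c);x,y,ww,hh=cv2.boundingRect(c);p=(np.array([M['m10']/M['m00'],M['m01']/M['m00']])+.5)/U-.5
    q=onz(n,*p,.067);b=(np.array([x+ww/2,y+hh/2]))/U-.5
    ctr=np.array([.5407,.2094,0]) if n=='top' else np.array([.5395,.209,0])
    print(n,f,p.round(2),b.round(2),np.array([ww,hh])/U,q.round(4),an(q-ctr),np.linalg.norm((q-ctr)[:2]).round(4),'bbox',an(onz(n,*b,.067)-ctr))
for n in('top','scene'):
  for a in(17,19,21): print(n,a,proj(n,np.array([.5403+.057*np.cos(np.radians(a)),.2092+.057*np.sin(np.radians(a)),.067])))
b=cv2.imread('pics/m4s.png')[170:260,300:390];a=cv2.imread('pics/m4t.png')[110:200,160:250]
cv2.imwrite('pics/c6.png',np.hstack([cv2.resize(v,(400,400),interpolation=2) for v in(a,b)]))
"
```

```text
8.975 [0.42890577 0.14879182 0.07065235] 0.01772446780780626 14.999726861715317 [ 3.55405739  0.36903634 -2.29205599] [-3.14146282e+00  3.08789096e-04 -2.62265870e+00]
lever 0.1263604095714018 189.05573973690798
top [191, 160, 12, 13, 65] [196.3 166.4] [0.5936 0.2282 0.07  ] r 0.0569 ang 0.3
top [198, 186, 7, 7, 34] [200.9 189.2] [0.5383 0.2075 0.07  ] r 0.0023 ang -158.2
scene [293, 175, 7, 4, 11] [295.8 176.5] [0.4814 0.1475 0.07  ] r 0.0849 ang -153.0
scene [322, 189, 6, 6, 25] [324.4 191.7] [0.55   0.2041 0.07  ] r 0.0111 ang -45.6
scene [334, 201, 11, 10, 38] [340.3 205.6] [0.6035 0.2282 0.07  ] r 0.0664 ang -2.6
rect [191.88345337 135.3631897 ] [18.98808479 14.01501369] hub [0.54078744 0.20939395 0.058     ] hold [0.59491245 0.22768785 0.068     ] tube [0.6724087  0.25336385 0.066     ]
hub hold 18.67 r 0.0571 tube 18.47 tubeaxis 18.7
c0 hold 18.79 r 0.058 tube 18.52 tubeaxis 18.7
base hold 20.03 r 0.0595 tube 19.05 tubeaxis 18.7
top m2 [199.61 166.12] [199.58 166.08] [13.5        14.16666667] [0.5961 0.2208 0.067 ] 11.62 0.0565 bbox 11.69
top m3 [197.81 166.28] [197.67 166.33] [13.66666667 14.        ] [0.5951 0.2251 0.067 ] 16.13 0.0566 bbox 16.5
top m4 [197.05 166.39] [196.92 166.33] [13.5 14. ] [0.5945 0.2269 0.067 ] 18.05 0.0566 bbox 18.35
scene m2 [335.88 206.31] [336.17 206.17] [13.33333333 14.33333333] [0.6007 0.2178 0.067 ] 8.19 0.0618 bbox 9.0
scene m3 [337.35 205.7 ] [337.42 205.67] [13.16666667 14.33333333] [0.5998 0.2221 0.067 ] 12.23 0.0617 bbox 12.42
scene m4 [337.9  205.34] [338.17 205.25] [13.33333333 14.5       ] [0.599  0.2238 0.067 ] 13.97 0.0613 bbox 14.68
top 17 [197.49661404 166.33535973]
top 19 [196.69837759 166.4697955 ]
top 21 [195.90461456 166.63092518]
scene 17 [338.10285045 203.92703695]
scene 19 [338.72441049 203.60013835]
scene 21 [339.32802526 203.25573822]
```

View pics/c6.png

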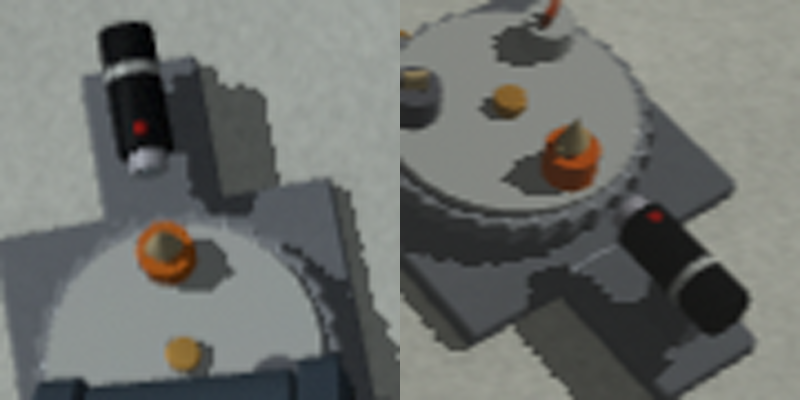

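Request:
send_rows(increments=[[[0.07,-0.15,0,0.8,-1],[0.07,-0.15,0,0.8,-1],[0.07,-0.15,0,0.8,-1]]])

```text
clock: 9.45
eef_pos: [0.4297, 0.1472, 0.0707]
ee_rot: [-3.142, 0.0, -2.608]
ft_force: [3.5, 2.3, -3.8]
opening: 0.0175
finger_force: 15.0
```

Request:
send_rows(increments=[[[0,0,0,0,1],[0,0,0,0,1],[0,0,0,0,1],[0,0,0,0,1],[0,0,0,0,1],[0,0,0,0,1],[0,0,3,0,1],[0,0,6,0,1],[0,0,10,0,1],[-3,0,14,0,1],[-6,0,16,0,1],[-6,0,16,0,1]]])

```text
clock: 10.95
eef_pos: [0.369, 0.1473, 0.2319]
ee_rot: [-3.141, 0.003, -2.607]
ft_force: [0.9, -0.2, -0.4]
opening: 0.0929
finger_force: 0.0
```

```bash
python3 -c "
from h import *
meas('m5');fine('m5')"
```

```text
10.95 [0.36900594 0.1473192  0.23191003] 0.09293040322059326 0.0 [ 0.92552056 -0.21076596 -0.43251054] [-3.14082413e+00  2.72563681e-03 -2.60724133e+00]
lever 0.18177868530565172 180.4353352210962
top [191, 160, 12, 13, 69] [196.1 166.2] [0.5938 0.2289 0.07  ] r 0.0573 ang 0.9
top [198, 186, 7, 7, 34] [200.9 189.2] [0.5383 0.2075 0.07  ] r 0.0023 ang -158.2
scene [292, 176, 8, 3, 10] [295.7 176.7] [0.4818 0.1471 0.07  ] r 0.085 ang -152.6
scene [322, 189, 6, 6, 24] [324.5 191.6] [0.5499 0.2044 0.07  ] r 0.0109 ang -44.4
scene [335, 201, 10, 9, 35] [340.7 205.2] [0.6025 0.2295 0.07  ] r 0.0658 ang -1.2
rect [192.24087524 135.28726196] [18.9941864 14.8178978] hub [0.54076768 0.20939697 0.058     ] hold [0.59498908 0.22840528 0.068     ] tube [0.67273155 0.25251127 0.066     ]
hub hold 19.32 r 0.0575 tube 18.09 tubeaxis 18.8
c0 hold 19.44 r 0.0583 tube 18.15 tubeaxis 18.8
base hold 20.65 r 0.0598 tube 18.68 tubeaxis 18.8
```

The holder bearing is about 19.0–19.3°, against a lens axis of about 18.9°. The gripper is clear, so I'll hand in.

```bash
python3 -c "
from h import *
print(manip.sign_off())"
```

```text
the job is handed in; nothing more can be done
None
```

I swung the lever back and the plate stayed still. I then swung it forward, which carried the orange holder to within about half a degree of the lens axis by my camera estimate; the knob is released, the other turntable was not touched, and the job was handed in at about 11 s.

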